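# Short-spin the loaded microcentrifuge

### The arm

A 6-joint arm with a two-finger parallel gripper is mounted at the origin on a cart in front of the work surface, level with it; the furniture and walls round the work are solid. World frame = base frame: x ahead of the robot, y to its left, z up, the work surface at z = 0. Lengths are in mm, angles in rad, forces in N, time in s.
With the tool pointing down it reaches from about 400 to 925 mm from the base axis. Payload 12.5 kg.
Tool frame: the origin (TCP) lies midway between the tips of the shut fingers; the grasp point (between the pads) lies 19 mm behind it; z points along the fingers, y is the line along which they close (so a half turn about z gives the same grasp; the last joint's range is limited). The gripper opens to 95 mm and grips with 3 to 60 N. Pads are 20 mm wide; open, the fingers measure 119 mm over their backs; the gripper's body (75 mm by 180 mm) begins 59 mm behind the grasp point.
Start: joints at [1.027, 0.491, 1.559, -0, 1.092, -0.106], TCP at [264.954, 566.08, 214.661] pointing down, gripper open.
Joint ranges: [-3.1, 3.1], [-0.84, 2.19], [0.05, 2.79], [-1.13, 4.28], [0.06, 2.93], [-2.69, 2.69]. Speed limits (rad/s): [2.22, 2.22, 2.79, 3.14, 3.14, 3.14].

### API

Orientations are given as [roll, pitch, yaw] about the fixed x, y, z axes, in that order (R = Rz(yaw) Ry(pitch) Rx(roll)).
In Python, from cell import state, read_camera, job_done gives the robot as it stands.
- The arm moves only by the tool carry_out, never from a script. Its argument "moves" is a list of rows, each an object with "slide": the shift along the tool's x, y, z as a fraction of full scale, a list of three; "spin": the turn about the tool's z as a fraction of full scale. A call has 1 to 12 rows; each row shifts and turns the commanded pose from where the row before left it, along the tool's axes as they then stand; what a row does not reach is not made up. Full scale, the value 1, is 0.4 m for a shift and 30 degrees for a turn. A row lasts 1/12 s, in which the tool goes at most 41.7 mm and 7.16 degrees, less where a joint would pass 70% of its speed; a pose out of reach is approached as far as the arm can. A call with a number of a shift or a turn outside -1 to 1 is refused whole. A call with a gripper value outside its range is refused whole. "hand" is the closure, from 0 (fully open) to 1 (shut), set as the call begins (left out, the last holds). The fingers move at their own pace and stop on an object; the grip force is fixed at half the most. Time passes only in rows, so rows that do not move let the fingers close. It gives the time, the measured TCP pose, the force, the opening and the grip force at its end, in the units of the state.
- state(): the state, without advancing time (a new reading comes with each control period).
- read_camera(name): name is "side" or "top" or "wrist"; returns a dict with "color" (420x560x3 uint8, red, green, blue), "K" (3x3 intrinsics, pixels), "R" (3x3) and "t" (3): a world point X has camera coordinates R X + t. Camera axes: x right, y down, z forward; pixel columns grow to the right and rows downward; lengths in mm; the calibration is good to about 2 mm. A picture is of the moment at which its call begins. There is no depth.
- job_done(): hands the job in; it is judged then, once.
The state is a dict: "t": time; "joints": joint angles; "qvel": joint speeds; "tau": joint torques, N m; "eef_pos": TCP position; "tcp_rot": TCP orientation; "ft_force": force on the tool from outside, world axes, zero at the start; "moment": the same for the moment, N m; "opening": opening from 0.0 (shut) to 1.0 (fully open); "grip_force": force on a finger pad.
Only numpy, scipy, OpenCV 4.12 (cv2) and the standard library are available. Lean on these libraries where they do the work, as an engineer would, in place of code of your own. Each camera call takes 0.05 s, during which the arm holds its last target. There are 200 camera calls.

### The job

Give the tubes in the loaded microcentrifuge a short spin: first push its lid down until the catch snaps and it stays shut, then switch the machine on by pressing the raised end of its rocker switch, then press the long bar-shaped spin key and keep it down - the rotor only runs while that key is held, so finish with a fingertip still holding it down. Only push with the fingertips: pick nothing up, leave the two round setting keys alone, do not shove the machine about, and leave the things standing round it where they are.

Things in the scene. Friction and masses are not known exactly. Their poses are not given: they have to be found in the camera images.
- centrifuge: Loose 3.5 kg microcentrifuge, white, grey lid, 260 (x) x 220 (y) x 107 mm shut. Origin: centre of underside. x from its front to its back, y to its left, z up. Rotor and lid at x -45 to 130 mm; in front a panel sloping up to the back at 12 degrees (58 to 76 mm high). On it from left to right: rocker switch (y 72 mm), two round setting keys, bar-shaped spin key (y -72 mm).
- lid (a joint): Lid, grey frame 163 x 204 x 14 mm with a clear dome, hinged at its back. Rad: 0 shut, grows as it opens (to 1.35). Stays where left when well open; below about 0.4 a light spring lifts it again unless latched. Over the last 10 mm at the front a sprung roller catch resists (6 to 10 N down on the pad), then snaps and holds the lid at 0 on a solid stop; reopening takes some 6 N.
- lid_hinge (a point): Point on the lid's hinge axis (the axis runs along the centrifuge's y), in the middle of the width; fixed to the centrifuge, 118 mm behind and 92.5 mm above its origin, axes like the centrifuge's.
- lid_pad (a point): Centre of the top of the ribbed dark rubber push pad, 60 x 14 mm (y, x), at the lid's front edge; moves with the lid: 149.5 mm in front of the hinge axis and 13 mm outward (above it when shut). z is the lid's outward normal. Shut, it is 106 mm above the worktop.
- rocker (a joint): Power rocker, left on the panel, 40 mm long (along the centrifuge's y), 24 mm wide, pivoting about its middle. Rad: about 0 (-0.03) off, the left, outer end 7 mm proud; 0.36 to 0.4 on, the left half level with the panel. Snap action, both ends stable: past half way it goes over by itself; 6 to 8 N on the raised end.
- rocker_on_end (a point): Point on the upper surface of the rocker's raised (left) half, 12 mm from its pivot and 8 mm from its end; moves with the rocker and sinks about 5 mm when it is switched on. At the start its z is about the panel's normal.
- pulse_key (a joint): Spin key, the bar-shaped key right on the panel. Value in m: 0 up, 0.004 fully down (travel along the panel's normal, 12 degrees from vertical). Springs back when released; about 2 N to start, 4 N fully down, then a solid stop.
- pulse_key_top (a point): Centre of the top face of the spin key, 20 x 40 mm (x, y), standing 8 mm above the panel when up; moves with the key. z is the panel's normal.
- set_key_a (a joint): Left one of the two round setting keys (15 mm across, 6 mm proud) in the middle of the panel, under the display. Value in m: 0 up, 0.004 down. Not to be pressed.
- set_key_b (a joint): Right one of the two round setting keys, 28 mm from the other; its centre is 58 mm left of the spin key's centre. Value in m: 0 up, 0.004 down. Not to be pressed.
- rack: White tube rack, 51 x 116 x 58 mm, with two capped tubes standing in it (about 100 mm high), beside the centrifuge. Origin: centre of its underside. To be left alone, like all the following.
- tip_box: Blue pipette tip box, 95 x 124 x 76 mm, beside the centrifuge. Origin: centre of its underside.
- dropper: Small dropper bottle with a dark cap, 32 mm across, 76 high, near the front left corner of the centrifuge. Origin: centre of its underside.
- cup: Lidded white sample cup, 62 mm across, 66 high, near the front right corner of the centrifuge. Origin: centre of its underside.
- tweezers: Steel forceps, 23 x 132 x 7 mm, lying in front of the centrifuge on the left. Origin: middle of the underside.
- marker: Marker pen, 13 mm thick, 130 mm long, lying in front of the centrifuge on the right. Origin: middle of the underside.
- dish: Petri dish, 91 mm across, 15 high, farther to the right. Origin: centre of its underside.

How it is judged:
By the outcome, as a careful person would: the job done as asked, in the order asked, and still so for the second after the job is handed in, while the arm keeps its last pose, push and grip.
It also fails if it takes over 45 s, if anything falls off the work surface, if the arm or the gripper's body presses on something with over 40 N, if the wrist force passes 120 N, or if a joint passes its speed limit or range.

## Working session

There is one attempt and no reset: what is moved stays moved. The work goes in short steps, Python scripts to look and compute and a tool call to move; the robot and the scene stay as the last step left them, time stands still between calls to the robot, and variables do not carry over. Pictures are saved under pics/ and viewed, at most 10 in all, crops included, and the job is handed in when it is done.

Besides the shell and the picture viewer there is one more tool, called after "Emit:" in YAML: its name, and indented under it one key for each argument. carry_out: Moves the arm, as the interface text tells. Shift numbers are shares of 0.4 m and turn numbers shares of 30 degrees, none past 1 either way. Its arguments: {"type":"object","properties":{"moves":{"type":"array"},"hand":{"type":"number"}},"required":["moves"]}

```bash
mkdir -p pics
python3 - <<'E'
from cell import *
import cv2,pickle
print(state())
for n in ["side","top"]:
    c=read_camera(n); cv2.imwrite(f"pics/{n}0.png",c["color"][:,:,::-1]); pickle.dump(c,open(n+"0.pkl","wb")); print(n,c["K"],c["R"],c["t"])
E
```

```text
{'t': 0.0, 'joints': array([ 1.02740456e+00,  4.91532018e-01,  1.55948313e+00,  9.87257673e-06,
        1.09167296e+00, -1.05609884e-01]), 'qvel': array([-0.00026692, -0.00010813, -0.00034915, -0.00084047, -0.00043837,
        0.00053111]), 'tau': array([-6.05736773e-05, -6.12658811e+01, -2.58181626e+01,  6.93409634e-02,
        4.82988730e-02, -6.07353945e-05]), 'eef_pos': array([264.80816844, 565.84853808, 214.06725445]), 'tcp_rot': array([-3.14050422e+00, -1.24183276e-04,  2.70380615e+00]), 'ft_force': array([-0.47982027, -0.7278516 , -0.23924471]), 'moment': array([ 0.02870847, -0.03177401,  0.01128505]), 'grip_force': 0.0, 'opening': 0.9989111287964287}
side [[401.4044617    0.         274.61565338]
 [  0.         401.4044617  209.20147535]
 [  0.           0.           1.        ]] [[-0.99150169 -0.1293081   0.01427611]
 [-0.06953752  0.43403017 -0.89821063]
 [ 0.10994965 -0.89157009 -0.43933342]] [ 533.77673902  104.02661113 1060.80908865]
top [[392.5757866    0.         279.63091101]
 [  0.         392.5757866  215.34658331]
 [  0.           0.           1.        ]] [[ 0.02515662 -0.99968246  0.00145983]
 [-0.98248421 -0.02499349 -0.18466213]
 [ 0.18463997  0.00321121 -0.98280098]] [  70.47606654  568.61687981 1290.66341158]
```

View pics/side0.png

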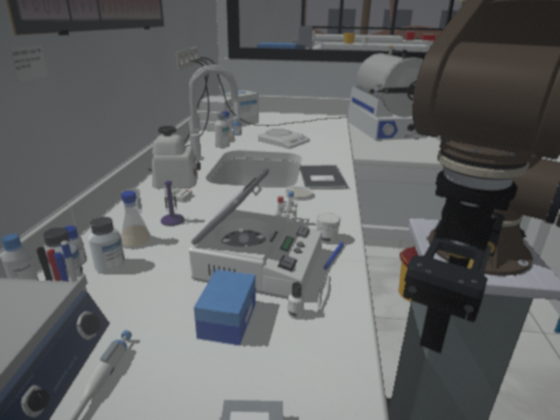

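View pics/top0.png

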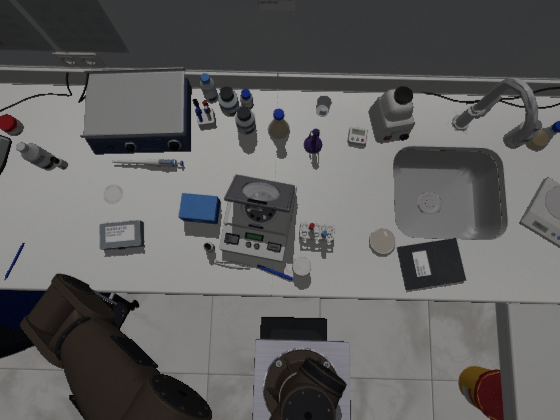

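The side view shows the open centrifuge near (260,245). The top view shows it near (258,220), with the rack to the right, the tip box to the left, and the cup, marker and dropper in front. I'll enlarge both.

Run:
```python
import cv2
a=cv2.imread("pics/top0.png")[165:285,180:340]; b=cv2.imread("pics/side0.png")[160:300,180:350]
cv2.imwrite("pics/topc.png",cv2.resize(a,None,fx=5,fy=5,interpolation=cv2.INTER_CUBIC))
cv2.imwrite("pics/sidec.png",cv2.resize(b,None,fx=4,fy=4,interpolation=cv2.INTER_CUBIC))
```

```text
(no output)
```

View pics/topc.png

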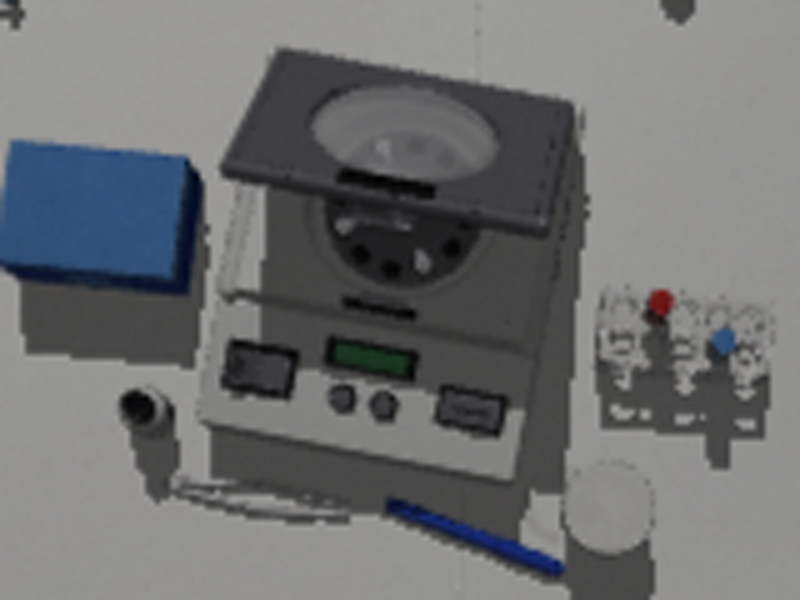

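View pics/sidec.png

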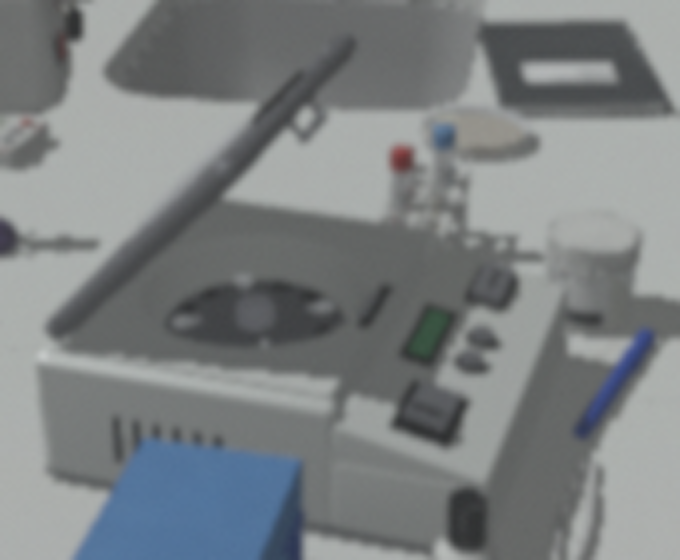

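The top crop (5x) shows the rocker at (259,369), the setting keys at (342,398) and (383,405), the spin key at (471,411), and the pad at (387,184). The panel's front corners are at (203,420) and (513,478). The side crop (4x) shows the same features, with the lid about half open. Next I'll fit the machine pose and lid angle.

```bash
cat > fit.py <<'E'
import numpy as np,pickle
from scipy.optimize import least_squares
C={n:pickle.load(open(n+"0.pkl","rb")) for n in ("side","top")}
def proj(n,X):
    c=C[n];p=c["K"]@(c["R"]@X+c["t"]);return p[:2]/p[2]
def panelz(x): return 58+(x+130)*np.tan(np.radians(12))
def pts(p):
    xk,phi=p[3],p[4]; c,s=np.cos(phi),np.sin(phi)
    z=panelz(xk)
    return {"FL":(-130,110,58),"FR":(-130,-110,58),"rock":(xk+p[5],72,panelz(xk+p[5])+4),"sa":(xk,14,z+6),"sb":(xk,-14,z+6),"pk":(xk+p[6],-72,panelz(xk+p[6])+8),
     "pad":(118-149.5*c+13*s,0,92.5+149.5*s+13*c)}
def W(p,k,q=None):
    a=p[2];R=np.array([[np.cos(a),-np.sin(a),0],[np.sin(a),np.cos(a),0],[0,0,1]])
    return R@np.array(k,float)+[p[0],p[1],0]
obs={"top":dict(FL=(203,420),FR=(513,478),rock=(259,369),sa=(342,398),sb=(383,405),pk=(471,411),pad=(387,184)),
 "side":dict(FL=(490,480),FR=(565,290),rock=(432,408),sa=(472,362),sb=(483,337),pk=(493,285),pad=(278,95))}
def px(n,u): u=np.array(u,float); return (u/5+[180,165]-.4) if n=="top" else (u/4+[180,160]-.375)
def res(p): 
    P=pts(p);return np.concatenate([proj(n,W(p,P[k]))-px(n,u) for n in obs for k,u in obs[n].items()]+[[p[5]/10,p[6]/10]])
if __name__=="__main__":
    r=least_squares(res,[500,80,-.1,-95,.7,0,0],loss="soft_l1"); p=r.x
    print(p.round(3)); print(res(p)[:-2].reshape(-1,2).round(1).tolist())
    for k,v in pts(p).items(): print(k,W(p,v).round(1))
    np.save("p.npy",p)
E
python3 fit.py
```

```text
[557.101 158.857 -31.573 -98.254   0.795   8.375   6.685]
[[-2.0, 0.3], [0.5, 0.7], [-0.1, 0.4], [-0.2, 0.2], [-0.1, 0.3], [-0.2, 0.2], [-0.4, -0.2], [-0.7, 0.3], [0.1, -1.6], [-0.2, 0.1], [-0.1, -1.4], [-0.0, -1.1], [0.3, -1.3], [-0.4, 0.7]]
FL [446.  287.9  58. ]
FR [411.5  70.6  58. ]
rock [479.6 244.1  70.5]
sa [462.3 188.1  70.7]
sb [457.9 160.4  70.7]
pk [455.4 102.1  74.2]
pad [579.4 155.3 208.3]
```

Emit:
carry_out:
  moves:
    - {"slide":[0,0,-0.07],"spin":-0.18}
    - {"slide":[0,0,-0.07],"spin":-0.18}
    - {"slide":[0,0,-0.07],"spin":-0.177}
  hand: 1

```text
t: 0.35
eef_pos: [264.8, 565.8, 299.2]
tcp_rot: [-3.14, -0.001, 2.99]
ft_force: [-0.7, 0.2, -0.1]
opening: 0.842
grip_force: 0.0
```

Emit:
carry_out:
  moves:
    - {"slide":[-0.061,-0.075,0],"spin":0}
    - {"slide":[-0.061,-0.075,0],"spin":0}
    - {"slide":[-0.061,-0.075,0],"spin":0}
    - {"slide":[-0.061,-0.075,0],"spin":0}
    - {"slide":[-0.061,-0.075,0],"spin":0}
    - {"slide":[-0.061,-0.075,0],"spin":0}
    - {"slide":[-0.061,-0.075,0],"spin":0}
    - {"slide":[-0.061,-0.075,0],"spin":0}
    - {"slide":[-0.061,-0.075,0],"spin":0}
    - {"slide":[-0.061,-0.075,0],"spin":0}
    - {"slide":[-0.061,-0.075,0],"spin":0}
    - {"slide":[-0.061,-0.075,0],"spin":0}

```text
t: 1.35
eef_pos: [498.5, 163.0, 298.6]
tcp_rot: [3.142, -0.0, 2.985]
ft_force: [0.8, 0.3, 0.3]
opening: 0.024
grip_force: 0.0
```

Emit:
carry_out:
  moves:
    - {"slide":[0,0,0],"spin":0}
    - {"slide":[0,0,0],"spin":0}

```text
t: 1.52
eef_pos: [498.6, 163.2, 298.2]
tcp_rot: [-3.141, -0.001, 2.982]
ft_force: [-0.3, 0.5, 0.4]
opening: 0.004
grip_force: 0.0
```

Run:
```python
from cell import *
import cv2,pickle
s=state();print(s['t'],s['eef_pos'],s['tcp_rot'],s['opening'],s['ft_force'])
c=read_camera("wrist"); cv2.imwrite("pics/w1.png",c["color"][:,:,::-1]); pickle.dump(c,open("w1.pkl","wb")); print(c["R"],c["t"])
```

```text
1.5167 [498.58960291 163.22620414 298.18469666] [-3.14142650e+00 -8.59123819e-04  2.98154495e+00] 0.0036463974455923313 [-0.32960308  0.50199397  0.41921819]
[[ 1.59132485e-01  9.87257059e-01  5.93860602e-04]
 [ 9.50001403e-01 -1.53291009e-01  2.72027941e-01]
 [ 2.68652539e-01 -4.27243138e-02 -9.62289170e-01]] [-239.66808717 -501.8834114   344.72582872]
```

View pics/w1.png

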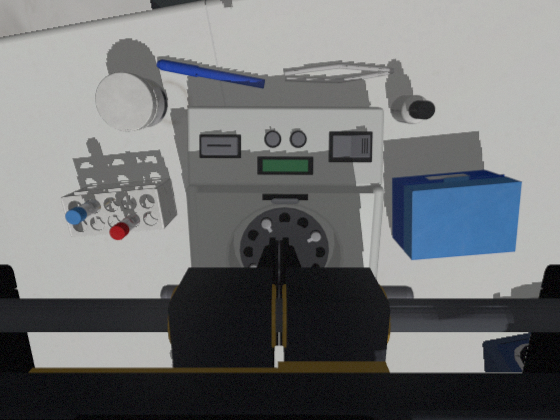

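The wrist view shows the panel's front corners at (189,108) and (383,108). The spin key is at (220,146), the setting keys at (273,139) and (298,139), and the rocker at (351,147). I'll refit with this view added.

Run:
```python
import fit,pickle,numpy as np
from scipy.optimize import least_squares
fit.C["w"]=pickle.load(open("w1.pkl","rb"))
fit.obs["w"]=dict(FL=(383,108),FR=(189.5,108),rock=(351,147),sa=(298,139),sb=(273,139),pk=(220,146))
o=fit.px; fit.px=lambda n,u: np.array(u,float) if n=="w" else o(n,u)
p=np.load("p.npy"); p[2]+=10*np.pi
r=least_squares(fit.res,p,loss="soft_l1");p=r.x;print(p.round(3)); print(fit.res(p)[:-2].reshape(-1,2).round(1).tolist())
np.save("p.npy",p)
for k,v in fit.pts(p).items(): print(k,fit.W(p,v).round(1))
for f in np.linspace(p[4],0,8):
    q=p.copy();q[4]=f;print(f.round(2),fit.W(q,fit.pts(q)["pad"]).round(1))
```

```text
[ 5.57174e+02  1.60284e+02 -1.60000e-01 -9.77170e+01  7.95000e-01
  8.63000e+00  7.09200e+00]
[[-2.5, 0.2], [0.0, 0.7], [-0.5, 0.1], [-0.6, -0.0], [-0.6, 0.1], [-0.7, -0.1], [-0.8, -0.2], [-1.0, 0.8], [0.1, -1.3], [-0.7, 0.4], [-0.4, -1.1], [-0.3, -0.9], [-0.1, -1.1], [-0.6, 0.9], [2.1, 0.0], [-4.2, 0.1], [-0.2, -0.2], [0.1, -0.2], [-0.5, -0.2], [-0.9, -0.2]]
FL [446.3 289.5  58. ]
FR [411.4  72.3  58. ]
rock [480.7 245.5  70.7]
sa [462.9 189.6  70.9]
sb [458.5 162.   70.9]
pk [456.3 103.6  74.4]
pad [579.5 156.7 208.3]
0.79 [579.5 156.7 208.3]
0.68 [567.1 158.7 196.8]
0.57 [556.1 160.5 183.9]
0.45 [546.7 162.  169.8]
0.34 [538.8 163.2 154.7]
0.23 [532.8 164.2 138.8]
0.11 [528.5 164.9 122.4]
0.0 [526.1 165.3 105.5]
```

Emit:
carry_out:
  moves:
    - {"slide":[-0.075,0.005,0],"spin":0}
    - {"slide":[-0.075,0.005,0],"spin":0}
    - {"slide":[-0.075,0.006,0],"spin":0}
    - {"slide":[0,0,0.06],"spin":0}
    - {"slide":[0,0,0.06],"spin":0}
    - {"slide":[0,0,0.06],"spin":0}
    - {"slide":[0,0,0],"spin":0}

```text
t: 2.15
eef_pos: [585.6, 158.3, 222.3]
tcp_rot: [-3.14, -0.007, 2.987]
ft_force: [-0.7, 0.6, -0.2]
opening: 0.005
grip_force: 0.0
```

Emit:
carry_out:
  moves:
    - {"slide":[0,0,0.02],"spin":0}
    - {"slide":[0,0,0.02],"spin":0}
    - {"slide":[0.015,0,0.014],"spin":0}
    - {"slide":[0.015,0,0.014],"spin":0}
    - {"slide":[0.014,0,0.016],"spin":0}
    - {"slide":[0.014,0,0.016],"spin":0}
    - {"slide":[0.013,0,0.018],"spin":0}
    - {"slide":[0.013,0,0.018],"spin":0}

```text
t: 2.82
eef_pos: [554.2, 162.5, 171.9]
tcp_rot: [3.141, 0.001, 2.985]
ft_force: [2.2, -0.1, 0.2]
opening: 0.005
grip_force: 0.6
```

```bash
cat > snap.py <<'E'
import sys,cv2,numpy as np
from cell import *
# snap.py out  -> side crop and top crop next to each other
s=state();print(s['t'],s['eef_pos'],s['ft_force'])
a=read_camera("side")["color"][150:290,180:350,::-1]; b=read_camera("top")["color"][165:285,180:340,::-1]
a=cv2.resize(a,(486,400),interpolation=cv2.INTER_CUBIC); b=cv2.resize(b,(310,232),interpolation=cv2.INTER_CUBIC)
im=np.zeros((400,796,3),np.uint8); im[:,:486]=a; im[:232,486:]=b; cv2.imwrite(sys.argv[1],im)
E
python3 snap.py pics/s2.png
```

```text
2.8167 [554.15890026 162.4705104  171.87890017] [ 2.18572961 -0.10819688  0.19348083]
```

View pics/s2.png

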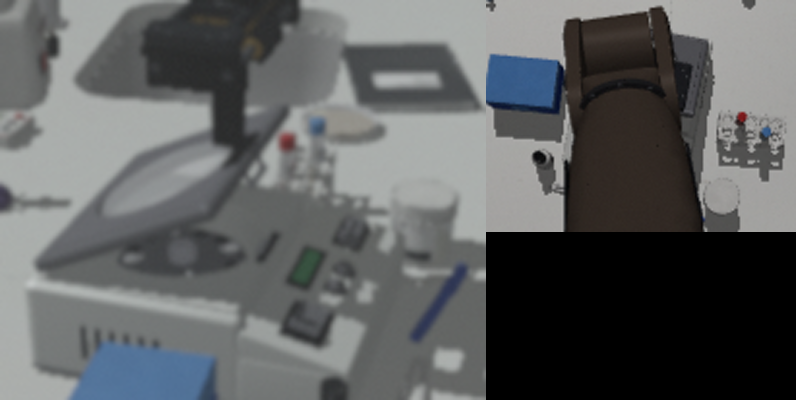

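The finger has the lid at about 0.45 rad and touches near its front edge, and the machine hasn't moved. I'll continue down.

Emit:
carry_out:
  moves:
    - {"slide":[0.009,0,0.021],"spin":0}
    - {"slide":[0.009,0,0.021],"spin":0}
    - {"slide":[0.008,0,0.02],"spin":0}
    - {"slide":[0.008,0,0.02],"spin":0}
    - {"slide":[0.007,0,0.02],"spin":0}
    - {"slide":[0.007,0,0.02],"spin":0}
    - {"slide":[0.006,0,0.01],"spin":0}
    - {"slide":[0.004,0,0.006],"spin":0}

```text
t: 3.58
eef_pos: [531.4, 165.9, 116.2]
tcp_rot: [-3.141, -0.001, 2.985]
ft_force: [1.0, 0.0, 0.4]
opening: 0.005
grip_force: 0.7
```

Emit:
carry_out:
  moves:
    - {"slide":[0.002,0,0.006],"spin":0}
    - {"slide":[0.001,0,0.006],"spin":0}
    - {"slide":[0.001,0,0.006],"spin":0}

```text
t: 3.83
eef_pos: [530.5, 166.2, 110.3]
tcp_rot: [3.141, 0.001, 2.985]
ft_force: [0.0, -2.5, 3.6]
opening: 0.003
grip_force: 2.2
```

Emit:
carry_out:
  moves:
    - {"slide":[0,0,0.005],"spin":0}
    - {"slide":[0,0,0.005],"spin":0}

```text
t: 4.0
eef_pos: [530.1, 166.2, 105.8]
tcp_rot: [3.142, -0.0, 2.985]
ft_force: [1.1, -0.3, 2.2]
opening: 0.004
grip_force: 1.1
```

Emit:
carry_out:
  moves:
    - {"slide":[0,0,0.004],"spin":0}
    - {"slide":[0,0,0.004],"spin":0}

```text
t: 4.17
eef_pos: [529.9, 166.2, 102.5]
tcp_rot: [-3.142, -0.001, 2.985]
ft_force: [-3.3, -0.1, 5.9]
opening: 0.002
grip_force: 2.7
```

Emit:
carry_out:
  moves:
    - {"slide":[0,0,0.004],"spin":0}
    - {"slide":[0,0,0.004],"spin":0}

```text
t: 4.33
eef_pos: [530.0, 166.3, 100.7]
tcp_rot: [3.141, -0.0, 2.985]
ft_force: [-12.0, -1.8, 40.3]
opening: 0.005
grip_force: 20.0
```

```bash
python3 snap.py pics/s3.png
```

```text
4.3333 [529.96756734 166.28968396 100.7153792 ] [-11.99411869  -1.78165676  40.34927544]
```

View pics/s3.png

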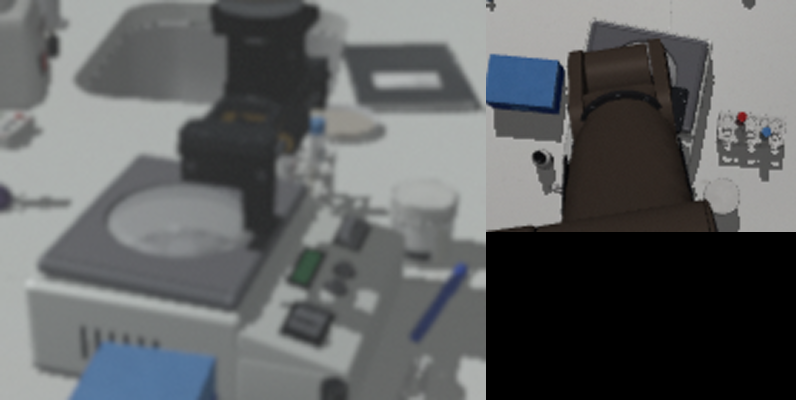

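The lid is down flat on its stop and the force rose to 40 N. I'll lift off, check that it stays shut, and go to the rocker.

Emit:
carry_out:
  moves:
    - {"slide":[0,0,-0.02],"spin":0}
    - {"slide":[0,0,-0.06],"spin":0}
    - {"slide":[0,0,-0.06],"spin":0}
    - {"slide":[0.04,0.053,0],"spin":0}
    - {"slide":[0.04,0.053,0],"spin":0}
    - {"slide":[0.04,0.053,0],"spin":0}
    - {"slide":[0.04,0.052,0],"spin":0}
    - {"slide":[0,0,0.03],"spin":0}
    - {"slide":[0,0,0.03],"spin":0}
    - {"slide":[0,0,0.03],"spin":0}
    - {"slide":[0,0,0],"spin":0}
    - {"slide":[0,0,0],"spin":0}

```text
t: 5.43
eef_pos: [480.0, 259.5, 119.1]
tcp_rot: [-3.141, -0.001, 2.985]
ft_force: [0.4, -0.7, -0.1]
opening: 0.006
grip_force: 0.0
```

Run:
```python
from cell import *
import cv2,pickle,numpy as np
s=state();print(s['t'],s['eef_pos'],s['ft_force'])
c=read_camera("wrist"); d=read_camera("side")
pickle.dump((c,d),open("w4.pkl","wb"))
def pj(c,X): p=c["K"]@(c["R"]@X+c["t"]);return (p[:2]/p[2]).round(1)
print(pj(c,s['eef_pos']),pj(d,s['eef_pos']))
im=np.zeros((420,796,3),np.uint8); im[:,:426]=c["color"][:,67:493,::-1]; im[:350,426:]=cv2.resize(d["color"][190:290,240:346,::-1],(370,350),interpolation=cv2.INTER_CUBIC)
cv2.imwrite("pics/w4.png",im)
```

```text
5.4333 [480.01700496 259.51676663 119.09911866] [ 0.36860678 -0.7302183  -0.07603679]
[280.5 259.1] [287.2 246.1]
```

View pics/w4.png

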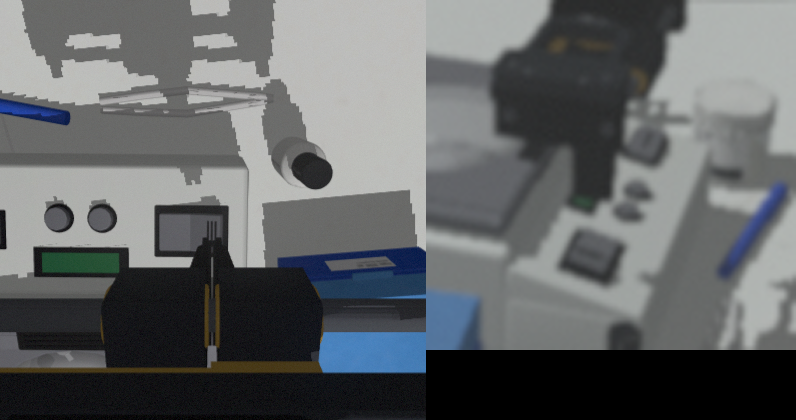

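The lid stays shut. In the wrist view the rocker bezel spans (222–295, 206–256), centre (258.5,231), and the setting keys are at (126,217) and (169,217). I'll check these against the fit.

Run:
```python
import fit,pickle,numpy as np
p=np.load("p.npy"); fit.C["w"]=pickle.load(open("w4.pkl","rb"))[0]
P=fit.pts(p)
for k in ("sa","sb","rock","FL"): print(k,fit.proj("w",fit.W(p,P[k])).round(1))
a=fit.W(p,(p[3]+p[5],86,panel:=72)); print(a, fit.proj("w",a))
c=fit.C["w"]
def ray(u,z):
    d=c["R"].T@np.linalg.inv(c["K"])@[*u,1]; o=-c["R"].T@c["t"]; return o+d*(z-o[2])/d[2]
b=ray((258.5,231),70);print("rocker",b,"sa",ray((169,217),P["sa"][2]),fit.W(p,P["sa"]))
```

```text
sa [167.7 218.9]
sb [123.7 218.8]
rock [258.8 231.8]
FL [317.8 165.8]
[482.88033348 259.34416411  72.        ] [280.57360543 232.59598644]
rocker [480.30438688 245.32213628  70.        ] sa [461.81450899 190.77273197  70.86201865] [462.92214603 189.62937558  70.86201865]
```

The machine hasn't moved and the finger is over the raised half. Pressing now.

Emit:
carry_out:
  moves:
    - {"slide":[0,0,0.04],"spin":0}
    - {"slide":[0,0,0.03],"spin":0}
    - {"slide":[0,0,0.02],"spin":0}
    - {"slide":[0,0,0.01],"spin":0}
    - {"slide":[0,0,0.005],"spin":0}

```text
t: 5.95
eef_pos: [480.5, 259.7, 77.6]
tcp_rot: [3.141, 0.001, 2.985]
ft_force: [-0.6, -1.1, -0.4]
opening: 0.007
grip_force: 0.0
```

Emit:
carry_out:
  moves:
    - {"slide":[0,0,0.005],"spin":0}
    - {"slide":[0,0,0.005],"spin":0}

```text
t: 6.12
eef_pos: [480.7, 259.7, 74.4]
tcp_rot: [3.141, 0.001, 2.985]
ft_force: [-6.6, -2.7, 29.9]
opening: 0.004
grip_force: 15.3
```

Emit:
carry_out:
  moves:
    - {"slide":[0,0,0.005],"spin":0}

```text
t: 6.2
eef_pos: [480.8, 259.8, 73.9]
tcp_rot: [3.14, 0.002, 2.985]
ft_force: [-11.4, -5.3, 50.0]
opening: 0.004
grip_force: 25.9
```

Emit:
carry_out:
  moves:
    - {"slide":[0,0,-0.01],"spin":0}
    - {"slide":[0,0,-0.05],"spin":0}
    - {"slide":[0,0,-0.06],"spin":0}
    - {"slide":[-0.05,-0.02,0],"spin":0}
    - {"slide":[-0.05,-0.02,0],"spin":0}
    - {"slide":[0,0,0],"spin":0}
    - {"slide":[0,0,0],"spin":0}

```text
t: 6.78
eef_pos: [517.6, 237.0, 119.6]
tcp_rot: [3.141, 0.0, 2.984]
ft_force: [-0.6, 0.4, 0.2]
opening: 0.004
grip_force: 0.0
```

Run:
```python
from cell import *
import cv2,pickle,numpy as np
s=state();print(s['t'],s['eef_pos'],s['ft_force'])
c=read_camera("wrist"); d=read_camera("side")
pickle.dump((c,d),open("w5.pkl","wb"))
im=np.zeros((420,796,3),np.uint8); im[:,:426]=c["color"][:,67:493,::-1]; im[:350,426:]=cv2.resize(d["color"][190:290,240:346,::-1],(370,350),interpolation=cv2.INTER_CUBIC)
cv2.imwrite("pics/w5.png",im)
```

```text
6.7833 [517.57432435 237.02131353 119.5742297 ] [-0.58190366  0.37300573  0.24005485]
```

View pics/w5.png

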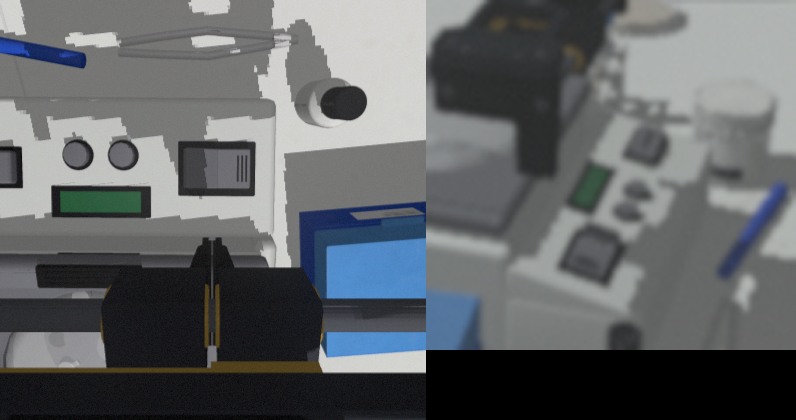

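Whether it switched is unclear from this. I'll put the rocker before and after in one picture.

Run:
```python
import cv2,pickle,numpy as np
w1=pickle.load(open("w1.pkl","rb"))["color"];s0=pickle.load(open("side0.pkl","rb"))["color"]
w4,s4=[c["color"] for c in pickle.load(open("w4.pkl","rb"))];w5,s5=[c["color"] for c in pickle.load(open("w5.pkl","rb"))]
def cr(a,x,y,w,h): return cv2.resize(a[y:y+h,x:x+w,::-1],(260,260),interpolation=cv2.INTER_CUBIC)
S=[cr(s,272,246,32,32) for s in (s0,s4,s5)]
Wc=[cr(w1,323,121,54,54),cr(w4,213,185,92,92),cr(w5,238,122,92,92)]
im=np.vstack([np.hstack(S),np.hstack(Wc)]); im=np.clip(im.astype(float)*1.6,0,255).astype(np.uint8); cv2.imwrite("pics/cmp.png",im)
```

```text
(no output)
```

View pics/cmp.png

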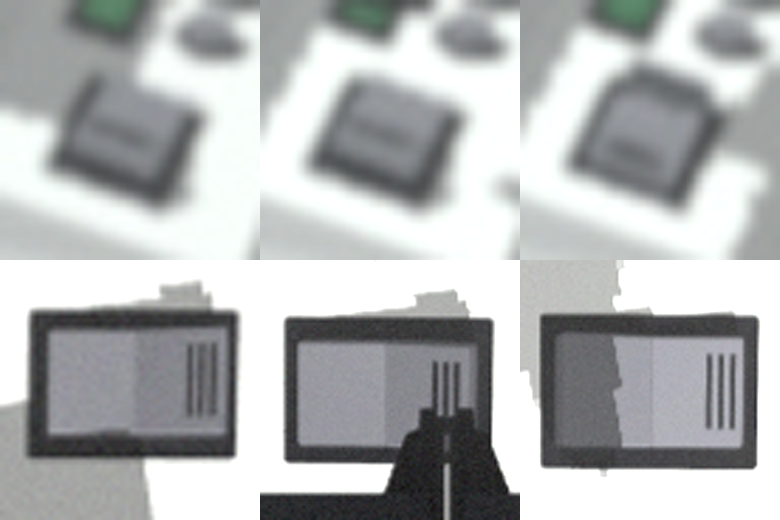

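The comparison shows the rocker has gone over: the ribbed left half is now level and the right half is raised. Next is the spin key, with a check for any machine shift.

Run:
```python
import fit,pickle,numpy as np
p=np.load("p.npy"); fit.C["w"]=pickle.load(open("w5.pkl","rb"))[0]
P=fit.pts(p)
for k,o in dict(sa=(190,155),sb=(145,155),rock=(284,168)).items(): print(k,fit.proj("w",fit.W(p,P[k])).round(1),o)
```

```text
sa [189.  155.1] (190, 155)
sb [142.9 155.1] (145, 155)
rock [284.4 169.3] (284, 168)
```

Emit:
carry_out:
  moves:
    - {"slide":[0.026,-0.088,0],"spin":0}
    - {"slide":[0.026,-0.088,0],"spin":0}
    - {"slide":[0.026,-0.088,0],"spin":0}
    - {"slide":[0.026,-0.089,0],"spin":0}
    - {"slide":[0,0,0.03],"spin":0}
    - {"slide":[0,0,0.03],"spin":0}
    - {"slide":[0,0,0],"spin":0}

```text
t: 7.47
eef_pos: [452.8, 104.4, 94.3]
tcp_rot: [-3.141, -0.002, 2.984]
ft_force: [0.4, -0.1, 0.8]
opening: 0.004
grip_force: 0.0
```

Emit:
carry_out:
  moves:
    - {"slide":[0,0,0.02],"spin":0}
    - {"slide":[0,0,0.012],"spin":0}
    - {"slide":[0,0,0.005],"spin":0}
    - {"slide":[0,0,0.003],"spin":0}
    - {"slide":[0,0,0],"spin":0}

```text
t: 7.88
eef_pos: [454.0, 104.8, 79.3]
tcp_rot: [-3.142, -0.0, 2.985]
ft_force: [-0.1, -0.0, -0.5]
opening: 0.006
grip_force: 0.0
```

Emit:
carry_out:
  moves:
    - {"slide":[0,0,0.003],"spin":0}
    - {"slide":[0,0,0],"spin":0}

```text
t: 8.05
eef_pos: [454.1, 104.6, 78.3]
tcp_rot: [3.141, 0.0, 2.985]
ft_force: [-0.1, -0.2, -0.6]
opening: 0.002
grip_force: 0.0
```

Emit:
carry_out:
  moves:
    - {"slide":[0,0,0.003],"spin":0}
    - {"slide":[0,0,0],"spin":0}

```text
t: 8.22
eef_pos: [454.3, 104.6, 77.1]
tcp_rot: [3.141, 0.001, 2.985]
ft_force: [-0.8, 0.3, 1.8]
opening: 0.007
grip_force: 0.9
```

Emit:
carry_out:
  moves:
    - {"slide":[0,0,0.003],"spin":0}
    - {"slide":[0,0,0],"spin":0}

```text
t: 8.38
eef_pos: [454.4, 104.6, 75.9]
tcp_rot: [3.141, 0.001, 2.985]
ft_force: [1.2, -0.3, 2.2]
opening: 0.003
grip_force: 1.2
```

Emit:
carry_out:
  moves:
    - {"slide":[0,0,0.003],"spin":0}
    - {"slide":[0,0,0.003],"spin":0}
    - {"slide":[0,0,0],"spin":0}

```text
t: 8.63
eef_pos: [454.4, 104.5, 73.4]
tcp_rot: [3.141, 0.001, 2.985]
ft_force: [1.2, 0.6, 3.7]
opening: 0.008
grip_force: 1.8
```

Emit:
carry_out:
  moves:
    - {"slide":[0,0,0.002],"spin":0}
    - {"slide":[0,0,0],"spin":0}

```text
t: 8.8
eef_pos: [454.5, 104.6, 72.9]
tcp_rot: [3.141, 0.001, 2.985]
ft_force: [0.9, -1.2, 9.1]
opening: 0.006
grip_force: 4.3
```

Emit:
carry_out:
  moves:
    - {"slide":[0,0,0.002],"spin":0}
    - {"slide":[0,0,0],"spin":0}

```text
t: 8.97
eef_pos: [454.6, 104.6, 72.6]
tcp_rot: [3.141, 0.002, 2.985]
ft_force: [-0.7, -0.7, 17.1]
opening: 0.004
grip_force: 8.5
```

Emit:
carry_out:
  moves:
    - {"slide":[0,0,0],"spin":0}
    - {"slide":[0,0,0],"spin":0}
    - {"slide":[0,0,0],"spin":0}
    - {"slide":[0,0,0],"spin":0}
    - {"slide":[0,0,0],"spin":0}
    - {"slide":[0,0,0],"spin":0}
    - {"slide":[0,0,0],"spin":0}
    - {"slide":[0,0,0],"spin":0}
    - {"slide":[0,0,0],"spin":0}
    - {"slide":[0,0,0],"spin":0}
    - {"slide":[0,0,0],"spin":0}
    - {"slide":[0,0,0],"spin":0}

```text
t: 9.97
eef_pos: [454.6, 104.6, 72.6]
tcp_rot: [3.141, 0.002, 2.985]
ft_force: [-0.7, -0.6, 16.2]
opening: 0.004
grip_force: 8.0
```

```bash
python3 -c "
from cell import *
s=state();print(s['t'],s['eef_pos'],s['ft_force']);print(job_done() if s['ft_force'][2]>8 else 'low')"
```

```text
9.9667 [454.60285003 104.57180179  72.6431376 ] [-0.67194854 -0.6340824  16.16800117]
the job is handed in; nothing more can be done
None
```

I handed the job in with the lid latched, the rocker switched on, and a fingertip holding the spin key on its stop at about 16 N; I did not see the rotor turn, and no verdict came back.

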